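# Press the flanged bush into the idler sprocket and park the press

### The job

An idler sprocket with a flanged bush started in its hub waits on the loading slide of the bench screw press. Push the slide in until it is fully home under the ram, then wind the handwheel clockwise by its crank handle until the bush is all the way in and you feel it seat firmly, with about 14 N of push on the handle, without forcing it. Then wind back anticlockwise until the pointer on the wheel's rim stands at the long line of the scale plate on the far side, let go, and leave everything else on the counter where it lies.

Things in the scene. Friction and masses are not known exactly. Their poses are not given: they have to be found in the camera images.
- press: Blue-grey cast C-frame bench screw press, 170 x 340 mm base, top of the wheel's rim 252 mm above the counter. Origin: on the counter, under the ram's axis. Its own +x points to the far side (the scale plate), its -y is the open throat from which the loading slide sticks out, its +y the column. The wheel turns about the vertical line through this origin.
- ram: Steel ram that moves up and down in the press head, round nose 36 mm across. Origin: centre of the nose's lower face. A full turn of the wheel moves it 44 mm (7 mm a radian; clockwise from above = down), no backlash. It meets the bush some 10 to 18 mm below its parked height; the slide sits on packing of differing height, so just where must be felt.
- wheel: Dark steel handwheel on top of the press, three spokes, rim 140 mm across its centre line, 14 mm thick, axis vertical. Origin: on its axis, 13 mm below the middle of the rim; its +x runs to the pointer, its -x to the crank handle. It stays where it is left and does not rise or sink. Found 0.5 to 1.05 rad clockwise of the mark; turns from 1.2 rad anticlockwise to 4.3 rad clockwise of the mark.
- handle_grip (a point): On the axis of the crank handle, a black upright sleeve 22 mm across, 50 mm tall, on the rim opposite the pointer, 70 mm from the wheel's axis. The point is 18 mm below the sleeve's top, 35 mm above the rim's top. The sleeve spins freely, so a hand pinching it need not turn. Push along the circle: 2 N turn the wheel free, 5.5 N press the bush in; once it is home, 2.5 N more per 0.05 rad.
- pointer (a point): Tip of the pointer, a flat steel finger 6 mm wide that sticks out from the wheel's rim, 112 mm from the wheel's axis, 245 mm above the counter. It turns with the wheel and passes 5 mm over the scale plate.
- mark (a point): Where the pointer's tip stands when it is at the long line in the middle of the scale plate: the upright aluminium plate, 70 mm wide, short lines 10 mm apart, fixed to the far side of the press head (press +x), below the rim. Pointer here = press parked. 112 mm from the wheel's axis, 245 mm above the counter.
- slide (a joint): Loading slide, an aluminium plate 70 x 255 mm carrying the sprocket (90 mm across). 0 = fully home against its stop, with the bush under the ram; grows (m) as it is pulled out along the press's -y; 0.07 to 0.105 as found. About 3 N to slide; it stays where it is left. With a push of 8 to 15 N at the stop it is home.
- slide_grip (a point): Point on the axis of the slide's upright black knob, 25 mm across, top 16 mm above the point; the slide plate is 30 mm below the point. It moves with the slide; 175 mm along the press's -y from the bush's axis.
- bush (a joint): How far (m) the bronze bush (flange 42 mm across, 3 mm thick) is in the sprocket's hub: 0 to 0.0015 as found, 0.006 = all the way in, flange on the hub face. Tight: 35 N moves it. Firmly seated once the ram, with it all the way in, has borne on it with 80 N (10 N at the handle while turning; 10 N of ram is 1 N at the handle) for 0.2 s; over 240 N (26 N at the handle) spoils it.
- sprocket: Bystander: spare idler sprocket lying flat, 90 mm across, 29 mm high.
- spare_bush: Bystander: spare flanged bush standing on its flange, 42 mm across, 19 mm high, beside the press.
- wrench: Bystander: open wrench, 190 mm, lying behind the press.
- hitch_ball: Bystander: steel hitch ball standing on its nut, 101 mm high.
- chain_box: Bystander: flat black and orange chain carton, 150 x 210 x 34 mm.
- link_bin: Bystander: open white bin of chain links, 160 x 100 x 80 mm.
- mallet: Bystander: hammer, 240 mm, lying.
- grease_tin: Bystander: grey tin, 70 mm across, 85 mm high.

How it is judged:
On the way, in this order (a step that is already met when the one before it is completed fails the run):
1. the slide is pushed home (within 2 mm) while the ram is clear of the bush (value of joint slide below 0.002 m and contact force between ram and anything else below 1 N), for 0.2 s.
2. the bush is all the way in (within 0.7 mm) and the ram bears on it with at least 80 N (value of joint slide below 0.002 m and value of joint bush above 0.0053 m and contact force between ram and anything else above 80 N), for 0.2 s.
At the end, for the whole second after the job is handed in: The slide is home (within 2 mm), the bush all the way in (within 0.7 mm), the ram off it, and the wheel at rest with its pointer's tip within 8 mm of the mark (all of step 1 and value of joint bush above 0.0053 m and horizontal distance between pointer and mark below 0.008 m and angular speed of wheel below 0.05 rad/s); the robot touches nothing.
It fails at once if the ram presses with more than 240 N (contact force between ram and anything else above 240 N).
It fails at once if a bystander is moved more than 30 mm (distance of any of sprocket, spare_bush, wrench, hitch_ball, chain_box, link_bin, mallet, grease_tin from where it was at the start of the episode above 0.03 m).
It also fails if it takes over 72 s, if anything falls off the work surface, if the arm or the gripper's body presses on something with over 40 N, if the wrist force passes 120 N, or if a joint passes its speed limit or range.

### The arm

A 7-joint arm with a two-finger parallel gripper is mounted at the origin on the work surface. World frame = base frame: x ahead of the robot, y to its left, z up, the work surface at z = 0. Lengths are in m, angles in rad, forces in N, time in s.
With the tool pointing down it reaches from about 0.425 to 1.025 m from the base axis. Payload 3.6 kg.
Tool frame: the origin (TCP) lies midway between the tips of the shut fingers; the grasp point (between the pads) lies r.grip_depth behind it (r.grip_depth is the distance from the TCP to the grasp point, in m); z points along the fingers, y is the line along which they close (so a half turn about z gives the same grasp; the last joint's range is limited). The gripper opens to 85 mm and grips with 20 to 120 N. Pads are 22 mm wide; open, the fingers measure 114 mm over their backs; the gripper's body (76 mm by 85 mm) begins 54 mm behind the grasp point. The pads swing forward as they close: fully open they stand 13 mm farther back than shut.
Start: joints at [1.069, 0.591, 0.048, 1.609, -0.033, 0.943, -0.034], TCP at [0.288, -0.665, 0.231] pointing down, gripper open.
Joint ranges: [-2.69, 2.69], [-0.47, 2.24], [-1.27, 1.36], [0.19, 2.51], [-1.53, 4.68], [0.08, 2.07], [-3.09, 3.09]. Speed limits (rad/s): [2.57, 2.57, 3.14, 3.14, 3.14, 3.14, 3.14].

### API

Orientations are given as a 3x3 rotation matrix whose columns are the frame's x, y, z axes.
In Python, from rig import r gives the robot as it stands.
- The arm moves only by the tool send_rows, never from a script. Its argument "moves" is text: rows parted by semicolons, each of 7 numbers parted by spaces: the shift along the world's x, y, z in cm, then the turn, a rotation vector about the world's x, y, z in degrees, then the closure in counts, from 0 (fully open) to 255 (shut). A call has 1 to 12 rows; each row is the pose to reach, as a shift and turn from the pose commanded when the call began; what a row does not reach only later rows make up. A row lasts 1/10 s, in which the tool goes at most 50 mm and 8.59 degrees, less where a joint would pass 70% of its speed; a pose out of reach is approached as far as the arm can. A call with a gripper value outside its range is refused whole. The fingers move at their own pace and stop on an object; "squeeze" is the grip in N (left out, the last holds). Time passes only in rows, so rows that repeat a pose let the fingers close. It gives the time, the measured TCP pose, the force, the opening and the grip force at its end, in the units of the state.
- r.state(): the state, without advancing time (a new reading comes with each control period).
- r.capture(name): name is "scene" or "top" or "wrist"; returns a dict with "frame" (384x512x3 uint8, red, green, blue), "intrinsics" (3x3 intrinsics, pixels), "k1" (the pictures are not rectified: a ray, as slopes to the right and down, at radius r is drawn at 1 + k1 r^2 times it, then the intrinsics apply), "camera_from_world" (4x4, takes a point from world to camera coordinates). Camera axes: x right, y down, z forward; pixel columns grow to the right and rows downward; lengths in m; the calibration is good to about 2 mm. A picture is of the moment at which its call begins. There is no depth.
- r.close_job(): hands the job in; it is judged then, once.
The state is a dict: "clock": time; "joint_positions": joint angles; "joint_velocities": joint speeds; "tau": joint torques, N m; "eef_pos": TCP position; "tcp_rot": TCP orientation; "force": force on the tool from outside, world axes, zero at the start; "moment": the same for the moment, N m; "opening": finger opening in m; "finger_force": force on a finger pad.
Only numpy, scipy, OpenCV 4.12 (cv2) and the standard library are available. Lean on these libraries where they do the work, as an engineer would, in place of code of your own. Each camera call takes 0.05 s, during which the arm holds its last target. There are 200 camera calls.

## Working session

There is one attempt and no reset: what is moved stays moved. The work goes in short steps, Python scripts to look and compute and a tool call to move; the robot and the scene stay as the last step left them, time stands still between calls to the robot, and variables do not carry over. Pictures are saved under pics/ and viewed, at most 10 in all, crops included, and the job is handed in when it is done.

Besides the shell and the picture viewer there is one more tool, called after "Emit:" as name(argument=value, ...) on one line, values as JSON. send_rows: Moves the arm, as the interface text tells. Its arguments: {"type":"object","properties":{"moves":{"type":"string"},"squeeze":{"type":"number"}},"required":["moves"]}

```bash
mkdir -p pics; ls; cat > h.py <<'E'
from rig import r
import numpy as np, cv2
def cap(n):
    c=r.capture(n); cv2.imwrite
    return c
def ray(c,u,v):
    K=np.array(c["intrinsics"]);k=c["k1"]
    xd=np.array([(u-K[0,2])/K[0,0],(v-K[1,2])/K[1,1]])
    x=cv2.undistortPoints(np.array([[[u,v]]],float),K,np.array([k,0,0,0,0.]))[0,0]
    M=np.array(c["camera_from_world"]);R=M[:3,:3];t=M[:3,3]
    return -R.T@t, R.T@np.array([x[0],x[1],1.])
def onz(c,u,v,z):
    o,d=ray(c,u,v); return o+d*(z-o[2])/d[2]
def proj(c,P):
    M=np.array(c["camera_from_world"]);p=M[:3,:3]@np.array(P)+M[:3,3]
    x=p[:2]/p[2];x=x*(1+c["k1"]*(x@x));K=np.array(c["intrinsics"])
    return K[0,0]*x[0]+K[0,2],K[1,1]*x[1]+K[1,2]
E
python3 - <<'E'
from h import *
import pickle
for n in("scene","top"):
    c=r.capture(n);pickle.dump(c,open(n+".pkl","wb"))
    cv2.imwrite(f"pics/{n}0.png",cv2.resize(c["frame"][:,:,::-1],(800,600),interpolation=cv2.INTER_CUBIC))
    print(n,ray(c,256,192),c["k1"])
s=r.state();print(s,r.grip_depth)
E
```

```text
pics
scene (array([ 1.42338852, -0.03698015,  0.98805933]), array([-0.73922243,  0.07144697, -0.66968691])) -0.051639202490626195
top (array([0.23661571, 0.05311212, 1.74213907]), array([ 0.13845106, -0.00528401, -0.99054616])) 0.005922233113633575
{'clock': 0.1, 'joint_positions': array([ 1.06849674,  0.59203721,  0.04837104,  1.6097054 , -0.03332193,
        0.94273478, -0.03372219]), 'joint_velocities': array([-6.75343368e-04, -7.07930946e-04, -2.54934606e-04, -4.80422688e-03,
       -2.43228731e-03, -5.22273624e-05,  2.10568329e-04]), 'tau': array([ 4.82452830e-03, -5.49994290e+01,  1.55340917e+00, -1.98822981e+01,
        9.70872963e-03,  3.78514043e-03,  2.40253215e-06]), 'eef_pos': array([ 0.28786507, -0.66457118,  0.23024565]), 'tcp_rot': array([[ 9.17602775e-01,  3.97497480e-01, -9.48925004e-04],
       [ 3.97498590e-01, -9.17600922e-01,  1.84897958e-03],
       [-1.35769732e-04, -2.07382515e-03, -9.99997840e-01]]), 'force': array([ 0.50967471, -0.04270817,  0.3574295 ]), 'moment': array([ 0.0098976 , -0.02481814,  0.07763238]), 'finger_force': 0.0, 'opening': 0.08564146253908952} 0.0187
```

View pics/scene0.png

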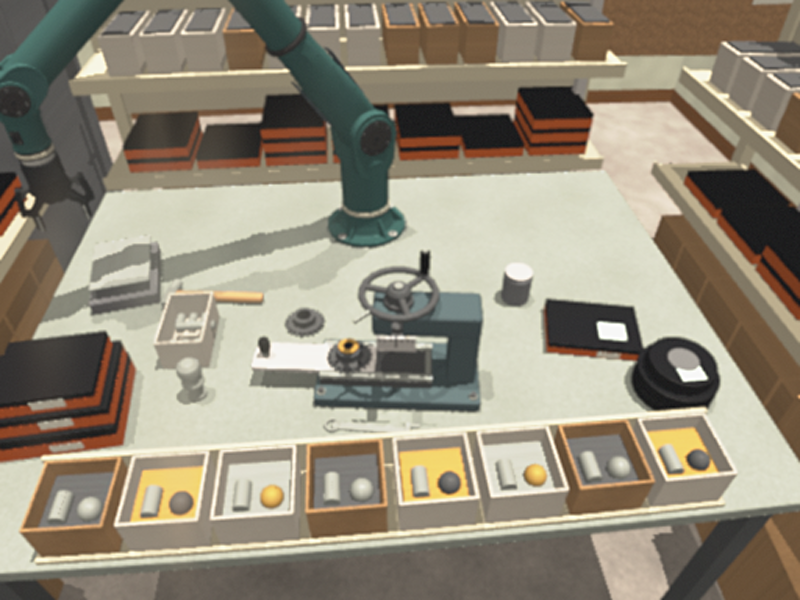

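View pics/top0.png

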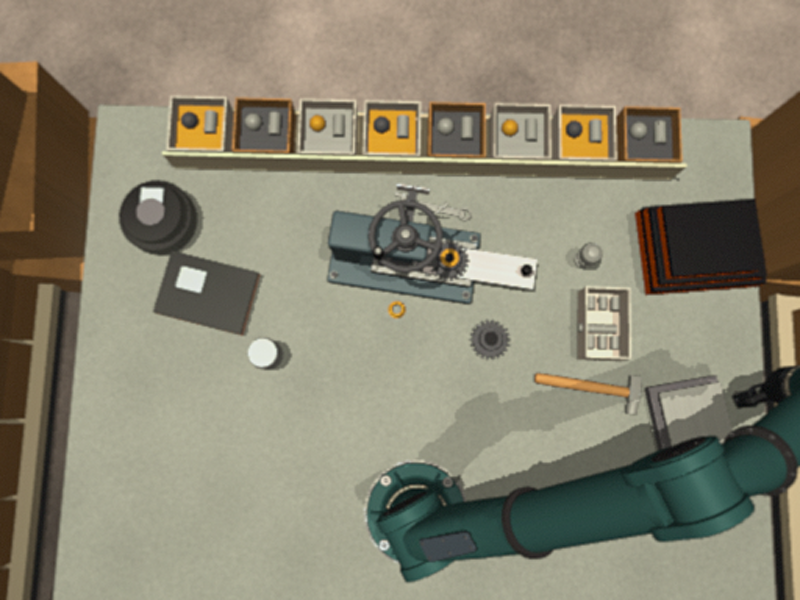

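The scene view shows the press with its throat and slide knob toward the robot's right (knob at (264,345), crank handle at (425,262)). In the top view the wheel hub is at (405,235), the knob at (526,269), the scale plate at (411,188) and the handle near (378,252). I'll zoom in to measure these.

```bash
python3 - <<'E'
from h import *
import pickle
t=pickle.load(open("top.pkl","rb"));s=pickle.load(open("scene.pkl","rb"))
a=t["frame"][110:200,200:350,::-1];b=s["frame"][150:265,155:315,::-1]
A=cv2.resize(a,(600,360),interpolation=cv2.INTER_CUBIC);
cv2.imwrite("pics/tz.png",A)
cv2.imwrite("pics/sz.png",cv2.resize(b,(800,575),interpolation=cv2.INTER_CUBIC))
for n,c,box in(("top",t,(110,200,200,350)),("scene",s,(150,265,155,315))):
    g=c["frame"][box[0]:box[1],box[2]:box[3]].max(2)
    m=(g<45).astype(np.uint8)
    k,l,st,ce=cv2.connectedComponentsWithStats(m)
    for i in range(1,k):
        if st[i,4]>8: print(n,st[i]+np.array([box[2],box[0],0,0,0]),ce[i]+[box[2],box[0]])
E
```

```text
top [212 158  52  11 229] [233.84716157 163.73799127]
top [286 163   4   4  13] [287.38461538 164.61538462]
top [334 170   5   6  19] [336.15789474 172.63157895]
scene [269 163   5  13  47] [271.34042553 168.46808511]
```

View pics/tz.png

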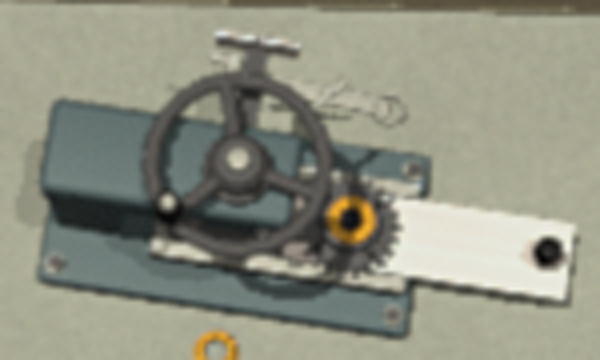

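View pics/sz.png

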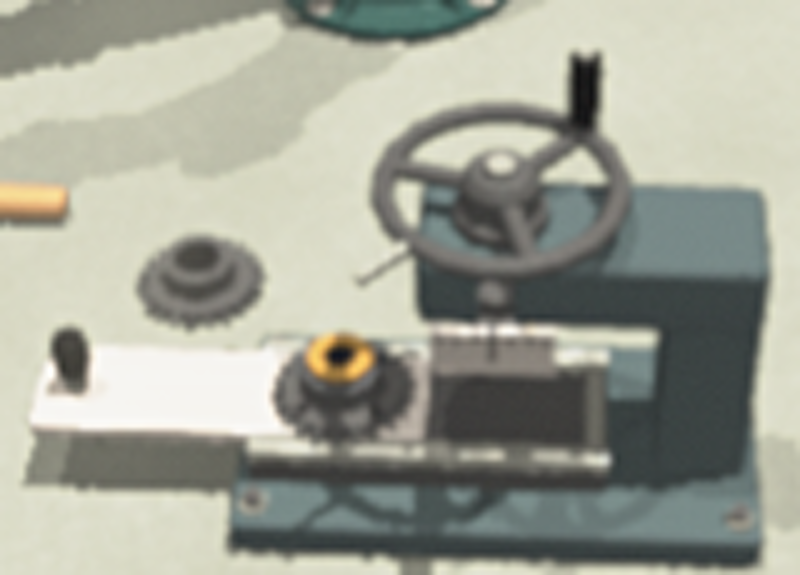

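The top crop shows the rim centred on about (238,161), the handle top at (167,203) and the knob at (548,250). The scene crop shows the handle top at (586,57), the pointer tip at (362,282) and the knob top at (70,332).

```bash
python3 - <<'E'
from h import *
import pickle
t=pickle.load(open("top.pkl","rb"));s=pickle.load(open("scene.pkl","rb"))
T=lambda x,y:(200+(x+.5)/4-.5,110+(y+.5)/4-.5)
S=lambda x,y:(155+(x+.5)/5-.5,150+(y+.5)/5-.5)
def tri(a,b):
    o1,d1=ray(t,*a);o2,d2=ray(s,*b)
    A=np.c_[d1,-d2];x=np.linalg.lstsq(A,o2-o1,rcond=None)[0]
    p,q=o1+d1*x[0],o2+d2*x[1];return (p+q)/2,np.linalg.norm(p-q)
print("handle top",tri(T(167,203),S(586,57)))
print("knob top",tri(T(548,248),S(70,330)))
print("pointer",onz(s,*S(362,282),.245), onz(t,*T(375,155),.245))
C=onz(t,*T(238,161.5),.245);print("wheel C",C)
print("rim pts",[np.linalg.norm(onz(t,*T(*p),.245)-C) for p in((146,161),(330,161),(238,70),(238,253))])
sc=[S(*p) for p in((375,190),(632,190),(500,103),(505,276))];
print("scene rim",[onz(s,*p,.245) for p in sc])
print("handle z.305",onz(t,*T(167,203),.305),onz(s,*S(586,57),.305))
def dirn(c,f,p,q,z): d=onz(c,*f(*q),z)-onz(c,*f(*p),z);return np.degrees(np.arctan2(d[1],d[0])),np.linalg.norm(d)
print("base low edge",dirn(t,T,(40,282),(410,336),.03),"slide",dirn(t,T,(400,200),(575,225),.07),dirn(t,T,(400,280),(570,303),.07))
print("plate",[onz(t,*T(*p),.235) for p in((215,38),(299,48))])
E
```

```text
handle top (array([0.5350792 , 0.09374785, 0.30218782]), np.float64(0.002272012509255575))
knob top (array([ 0.54267212, -0.23283149,  0.11081311]), np.float64(0.0017190489472932626))
pointer [ 0.65394021 -0.04326625  0.245     ] [ 0.59009449 -0.07159903  0.245     ]
wheel C [0.58210699 0.03819448 0.245     ]
rim pts [np.float64(0.07378699681666528), np.float64(0.07379446329083506), np.float64(0.07569432253025779), np.float64(0.07455466649517706)]
scene rim [array([ 0.57729027, -0.03288381,  0.245     ]), array([0.5904004 , 0.11704961, 0.245     ]), array([0.50279325, 0.04725127, 0.245     ]), array([0.65612264, 0.03627178, 0.245     ])]
handle z.305 [0.53436111 0.09254131 0.305     ] [0.53877167 0.09434588 0.305     ]
base low edge (np.float64(-97.01836256159076), np.float64(0.33879490819060076)) slide (np.float64(-96.93574421049213), np.float64(0.15722022767979008)) (np.float64(-96.44734086538088), np.float64(0.151582549902455))
plate [array([0.68705996, 0.05909124, 0.235     ]), array([ 0.68028783, -0.00955398,  0.235     ])]
```

Emit:
send_rows(moves="25.7 43.2 -5 0 0 -30.4 90;25.7 43.2 -5 0 0 -30.4 90;25.7 43.2 -5 0 0 -30.4 90;25.7 43.2 -5 0 0 -30.4 90;25.7 43.2 -5 0 0 -30.4 90;25.7 43.2 -5 0 0 -30.4 90;25.7 43.2 -5 0 0 -30.4 90;25.7 43.2 -5 0 0 -30.4 90;25.7 43.2 -5 0 0 -30.4 90;25.7 43.2 -5 0 0 -30.4 90;25.7 43.2 -5 0 0 -30.4 90;25.7 43.2 -5 0 0 -30.4 90", squeeze=50)

```text
clock: 1.3
eef_pos: [0.5461, -0.2304, 0.1807]
tcp_rot: [[0.993, -0.116, -0.001], [-0.116, -0.993, 0.001], [-0.001, -0.001, -1.0]]
force: [0.3, -1.3, -0.7]
opening: 0.0549
finger_force: 0.0
```

```bash
python3 - <<'E'
from h import *
c=r.capture("wrist");s=r.state();print(s["eef_pos"],s["tcp_rot"],s["force"],s["opening"])
cv2.imwrite("pics/w1.png",c["frame"][:,:,::-1])
print([proj(c,p) for p in((.5427,-.2328,.111),(.5475,-.233,.111))])
E
```

```text
[ 0.54492385 -0.23304837  0.18095284] [[ 9.92763105e-01 -1.20084199e-01 -1.09696874e-03]
 [-1.20084505e-01 -9.92763650e-01 -2.16649900e-04]
 [-1.06301446e-03  3.46810975e-04 -9.99999375e-01]] [-0.75225871 -1.3851634   1.15470336] 0.055204500936791585
[(np.float64(256.37333428369686), np.float64(206.75498699113712)), (np.float64(255.87837873810108), np.float64(200.18211996414055))]
```

View pics/w1.png

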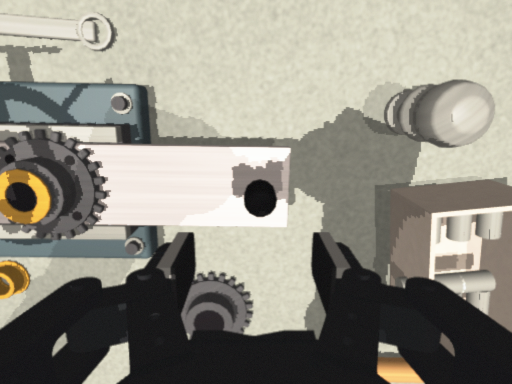

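The wrist view shows the knob top at (260,197), within 4 px of its prediction, and the slide parallel to the image rows. The tool is therefore aligned with the press.

Emit:
send_rows(moves="0.4 -0.2 -4 0 0 0 90;0.4 -0.2 -8 0 0 0 90;0.4 -0.2 -10.3 0 0 0 90;0.4 -0.2 -10.3 0 0 0 90;0.4 -0.2 -10.3 0 0 0 255;0.4 -0.2 -10.3 0 0 0 255;0.4 -0.2 -10.3 0 0 0 255;0.4 -0.2 -10.3 0 0 0 255;0.4 -0.2 -10.3 0 0 0 255;0.4 -0.2 -10.3 0 0 0 255", squeeze=50)

```text
clock: 2.35
eef_pos: [0.5499, -0.2365, 0.0802]
tcp_rot: [[0.993, -0.122, 0.002], [-0.122, -0.993, -0.002], [0.003, 0.001, -1.0]]
force: [-1.2, -1.3, 6.8]
opening: 0.0233
finger_force: 49.5
```

Emit:
send_rows(moves="0.1 1 0 0 0 0 255;0.35 3 0 0 0 0 255;0.6 5 0 0 0 0 255;0.8 7 0 0 0 0 255;1.0 8.5 0 0 0 0 255;1.05 9 0 0 0 0 255;1.05 9 0 0 0 0 255")

```text
clock: 3.05
eef_pos: [0.562, -0.144, 0.0802]
tcp_rot: [[0.993, -0.12, 0.005], [-0.12, -0.993, 0.0], [0.005, -0.001, -1.0]]
force: [0.0, 1.6, 6.5]
opening: 0.0232
finger_force: 49.7
```

Emit:
send_rows(moves="0.03 0.3 0 0 0 0 255;0.07 0.6 0 0 0 0 255;0.1 0.8 0 0 0 0 255;0.12 1.0 0 0 0 0 255;0.12 1.0 0 0 0 0 255")

```text
clock: 3.55
eef_pos: [0.563, -0.1365, 0.0802]
tcp_rot: [[0.993, -0.122, 0.005], [-0.122, -0.993, -0.002], [0.005, 0.001, -1.0]]
force: [-0.4, -2.3, 6.5]
opening: 0.0232
finger_force: 49.6
```

Emit:
send_rows(moves="0.02 0.2 0 0 0 0 255;0.05 0.4 0 0 0 0 255;0.05 0.4 0 0 0 0 255")

```text
clock: 3.85
eef_pos: [0.5633, -0.1344, 0.0802]
tcp_rot: [[0.992, -0.123, 0.005], [-0.123, -0.992, -0.004], [0.006, 0.003, -1.0]]
force: [-0.1, -5.5, 6.1]
opening: 0.0235
finger_force: 49.6
```

Emit:
send_rows(moves="0.02 0.2 0 0 0 0 255;0.05 0.4 0 0 0 0 255;0.05 0.4 0 0 0 0 255;0.05 0.4 0 0 0 0 255")

```text
clock: 4.25
eef_pos: [0.5633, -0.1344, 0.0802]
tcp_rot: [[0.992, -0.125, 0.005], [-0.125, -0.992, -0.008], [0.006, 0.007, -1.0]]
force: [-0.9, -10.6, 4.3]
opening: 0.0233
finger_force: 49.7
```

Emit:
send_rows(moves="-0.05 -0.5 0 0 0 0 255;-0.05 -0.5 0 0 0 0 80;-0.05 -0.5 0 0 0 0 80;-0.05 -0.5 0 0 0 0 80;-0.05 -0.5 5 0 0 0 80;-0.05 -0.5 10 0 0 0 80;-0.05 -0.5 15 0 0 0 80;-0.05 -0.5 20 0 0 0 80;-0.05 -0.5 25 0 0 0 80;-0.05 -0.5 28 0 0 0 80;-0.05 -0.5 28 0 0 0 80")

```text
clock: 5.35
eef_pos: [0.5641, -0.1325, 0.3637]
tcp_rot: [[0.993, -0.121, 0.01], [-0.121, -0.993, -0.001], [0.011, -0.0, -1.0]]
force: [1.0, 0.1, 0.7]
opening: 0.0588
finger_force: 0.0
```

```bash
python3 - <<'E'
from h import *
c=r.capture("wrist");s=r.state();print(s["eef_pos"],s["force"],s["opening"])
cv2.imwrite("pics/w2.png",c["frame"][:,:,::-1])
print([proj(c,p) for p in((.536,.0935,.305),(.5633,-.1344,.111))])
E
```

```text
[ 0.56250139 -0.13200093  0.36066586] [-0.37649779  0.97751151 -1.06592096] 0.0586705427471057
[(np.float64(-63.792861456943854), np.float64(283.9106910806326)), (np.float64(254.2169259305805), np.float64(163.04769991182644))]
```

View pics/w2.png

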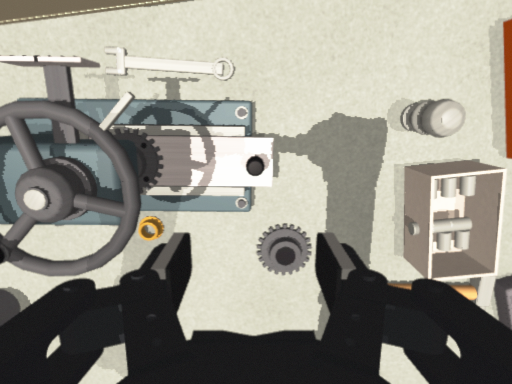

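The slide is home, with the knob at (256,163) as predicted, and the hand is clear. Next is the handle.

Emit:
send_rows(moves="-2.65 5 0 0 0 0 80;-2.65 10 0 0 0 0 80;-2.65 15 0 0 0 0 80;-2.65 20 0 0 0 0 80;-2.65 22.5 0 0 0 0 80;-2.65 22.5 0 0 0 0 80;-2.65 22.5 0 0 0 0 80")

```text
clock: 6.1
eef_pos: [0.5336, 0.0934, 0.3563]
tcp_rot: [[0.993, -0.119, -0.004], [-0.119, -0.993, -0.001], [-0.004, 0.002, -1.0]]
force: [-0.4, -0.5, 0.5]
opening: 0.0587
finger_force: 0.0
```

```bash
python3 - <<'E'
from h import *
c=r.capture("wrist");s=r.state();print(s["eef_pos"],s["force"],s["opening"])
cv2.imwrite("pics/w3.png",c["frame"][:,:,::-1])
print([proj(c,p) for p in((.536,.0935,.305),(.536,.0935,.255),(.583,.0395,.262))])
E
```

```text
[0.53387794 0.09185481 0.35662778] [ 0.63278263 -1.43728563  0.28435681] 0.058564012692222424
[(np.float64(251.57390115584982), np.float64(206.95280071412637)), (np.float64(251.70009809818742), np.float64(187.65163755004625)), (np.float64(317.8357979232047), np.float64(119.09653610680955))]
```

View pics/w3.png

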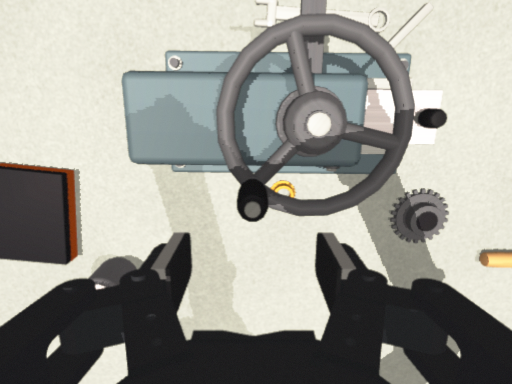

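The handle top is at (252,207), exactly as predicted, and the hub is at (318,124). I'll descend and pinch.

Emit:
send_rows(moves="0.2 0.1 -4 0 0 0 80;0.2 0.1 -7 0 0 0 80;0.2 0.1 -8.9 0 0 0 80;0.2 0.1 -8.9 0 0 0 80;0.2 0.1 -8.9 0 0 0 255;0.2 0.1 -8.9 0 0 0 255;0.2 0.1 -8.9 0 0 0 255;0.2 0.1 -8.9 0 0 0 255;0.2 0.1 -8.9 0 0 0 255", squeeze=70)

```text
clock: 7.05
eef_pos: [0.5381, 0.0935, 0.2709]
tcp_rot: [[0.993, -0.122, 0.003], [-0.122, -0.993, 0.0], [0.003, -0.001, -1.0]]
force: [-0.8, -0.6, 6.6]
opening: 0.0204
finger_force: 68.4
```

```bash
cat > arc.py <<'E'
import sys;from h import *
# circle about C; print shifts (cm) from current handle angle for clockwise steps
C=np.array([.582,.0395])
s=r.state();p=s["eef_pos"][:2]-C;a=np.arctan2(p[1],p[0]);R=np.hypot(*p)
t=np.array([np.sin(a),-np.cos(a)]);n=p/R
print("pos",s["eef_pos"].round(4),"ang",np.degrees(a).round(1),"cw of mark",round(np.radians(173)-a,3),"R",R.round(4),"opening",s["opening"],
 "F",s["force"].round(1),"cw push",round(-s["force"][:2]@t,1),"radial",round(s["force"][:2]@n,1))
for d in map(float,sys.argv[1:]):
    q=.070*np.array([np.cos(a-d),np.sin(a-d)])-.070*n
    print(d,(q*100).round(2))
E
python3 arc.py .1 .25 .4 .55 .7 .85 1.0 1.1
```

```text
pos [0.5381 0.0935 0.2709] ang 129.1 cw of mark 0.766 R 0.0696 opening 0.020357018408288855 F [-0.8 -0.6  6.6] cw push 1.0 radial 0.0
0.1 [0.56 0.41]
0.25 [1.48 0.92]
0.4 [2.46 1.29]
0.55 [3.49 1.51]
0.7 [4.54 1.57]
0.85 [5.58 1.47]
1.0 [6.6  1.22]
1.1 [7.25 0.97]
```

Emit:
send_rows(moves="0.56 0.41 0 0 0 0 255;1.48 0.92 0 0 0 0 255;2.46 1.29 0 0 0 0 255;3.49 1.51 0 0 0 0 255;4.54 1.57 0 0 0 0 255;4.54 1.57 0 0 0 0 255")

```text
clock: 7.65
eef_pos: [0.5856, 0.1094, 0.2709]
tcp_rot: [[0.993, -0.122, 0.006], [-0.122, -0.993, 0.001], [0.006, -0.001, -1.0]]
force: [2.8, -0.2, 4.0]
opening: 0.0201
finger_force: 68.6
```

```bash
python3 arc.py .1 .2 .3 .4 .5 .6
```

```text
pos [0.5856 0.1094 0.2709] ang 87.1 cw of mark 1.5 R 0.07 opening 0.020120600194670307 F [ 2.8 -0.2  4. ] cw push -2.8 radial -0.1
0.1 [ 0.7  -0.07]
0.2 [ 1.38 -0.21]
0.3 [ 2.05 -0.42]
0.4 [ 2.69 -0.69]
0.5 [ 3.31 -1.03]
0.6 [ 3.88 -1.42]
```

Emit:
send_rows(moves="0.7 -0.07 0 0 0 0 255;1.38 -0.21 0 0 0 0 255;2.05 -0.42 0 0 0 0 255;2.69 -0.69 0 0 0 0 255;2.69 -0.69 0 0 0 0 255")

```text
clock: 8.15
eef_pos: [0.6095, 0.1041, 0.2709]
tcp_rot: [[0.993, -0.121, 0.001], [-0.121, -0.993, 0.002], [0.001, -0.003, -1.0]]
force: [-0.7, 2.5, 7.7]
opening: 0.0203
finger_force: 69.1
```

```bash
python3 arc.py .1 .2 .3 .4 .5
```

```text
pos [0.6095 0.1041 0.2709] ang 66.9 cw of mark 1.852 R 0.0702 opening 0.0203490319463569 F [-0.7  2.5  7.7] cw push 1.6 radial 2.0
0.1 [ 0.63 -0.31]
0.2 [ 1.22 -0.67]
0.3 [ 1.78 -1.1 ]
0.4 [ 2.29 -1.58]
0.5 [ 2.75 -2.1 ]
```

Emit:
send_rows(moves="0.63 -0.31 0 0 0 0 255;1.22 -0.67 0 0 0 0 255;1.78 -1.1 0 0 0 0 255;1.78 -1.1 0 0 0 0 255")

```text
clock: 8.55
eef_pos: [0.6274, 0.0933, 0.2709]
tcp_rot: [[0.993, -0.121, 0.001], [-0.121, -0.993, 0.003], [0.001, -0.003, -1.0]]
force: [-0.8, 1.3, 7.5]
opening: 0.0205
finger_force: 69.1
```

```bash
python3 arc.py .1 .2 .3 .4 .5
```

```text
pos [0.6274 0.0933 0.2709] ang 49.8 cw of mark 2.15 R 0.0703 opening 0.02047866447204959 F [-0.8  1.3  7.5] cw push 1.5 radial 0.4
0.1 [ 0.51 -0.48]
0.2 [ 0.97 -1.  ]
0.3 [ 1.38 -1.57]
0.4 [ 1.73 -2.18]
0.5 [ 2.01 -2.82]
```

Emit:
send_rows(moves="0.51 -0.48 0 0 0 0 255;0.97 -1.0 0 0 0 0 255;1.38 -1.57 0 0 0 0 255")

```text
clock: 8.85
eef_pos: [0.6398, 0.0797, 0.2709]
tcp_rot: [[0.993, -0.119, -0.001], [-0.119, -0.993, 0.005], [-0.002, -0.005, -1.0]]
force: [-5.4, 6.3, 9.7]
opening: 0.0204
finger_force: 69.3
```

```bash
python3 arc.py .1 .2 .3 .4
```

```text
pos [0.6398 0.0797 0.2709] ang 34.8 cw of mark 2.412 R 0.0704 opening 0.020439132637782555 F [-5.4  6.3  9.7] cw push 8.3 radial -0.8
0.1 [ 0.37 -0.59]
0.2 [ 0.68 -1.22]
0.3 [ 0.92 -1.88]
0.4 [ 1.1  -2.55]
```

Emit:
send_rows(moves="0.19 -0.29 0 0 0 0 255;0.37 -0.59 0 0 0 0 255;0.53 -0.9 0 0 0 0 255")

```text
clock: 9.15
eef_pos: [0.6428, 0.0752, 0.2708]
tcp_rot: [[0.993, -0.117, -0.006], [-0.117, -0.993, 0.01], [-0.007, -0.01, -1.0]]
force: [-8.6, 11.6, 12.2]
opening: 0.0203
finger_force: 69.7
```

```bash
python3 arc.py .05 .1 .15 .2 .3 .4
```

```text
pos [0.6428 0.0752 0.2708] ang 30.4 cw of mark 2.488 R 0.0705 opening 0.020268522757713 F [-8.6 11.6 12.2] cw push 14.3 radial -1.5
0.05 [ 0.17 -0.31]
0.1 [ 0.32 -0.62]
0.15 [ 0.46 -0.94]
0.2 [ 0.58 -1.27]
0.3 [ 0.78 -1.94]
0.4 [ 0.9  -2.63]
```

Emit:
send_rows(moves="0 0 0 0 0 0 255;0 0 0 0 0 0 255;0 0 0 0 0 0 255")

```text
clock: 9.45
eef_pos: [0.643, 0.0749, 0.2708]
tcp_rot: [[0.993, -0.116, -0.005], [-0.116, -0.993, 0.01], [-0.006, -0.009, -1.0]]
force: [-7.4, 9.4, 10.7]
opening: 0.0203
finger_force: 69.7
```

```bash
python3 arc.py .03 .06 .1
```

```text
pos [0.643  0.0749 0.2708] ang 30.1 cw of mark 2.494 R 0.0705 opening 0.020298267863690652 F [-7.4  9.4 10.7] cw push 11.9 radial -1.7
0.03 [ 0.1  -0.18]
0.06 [ 0.2  -0.37]
0.1 [ 0.32 -0.62]
```

Emit:
send_rows(moves="0.1 -0.18 0 0 0 0 255;0.2 -0.37 0 0 0 0 255;0.2 -0.37 0 0 0 0 255;0.2 -0.37 0 0 0 0 255")

```text
clock: 9.85
eef_pos: [0.6439, 0.0733, 0.2708]
tcp_rot: [[0.993, -0.115, -0.008], [-0.115, -0.993, 0.012], [-0.009, -0.011, -1.0]]
force: [-9.4, 11.8, 11.8]
opening: 0.0204
finger_force: 69.8
```

```bash
python3 arc.py .03 .06
```

```text
pos [0.6439 0.0733 0.2708] ang 28.6 cw of mark 2.52 R 0.0705 opening 0.020374980578766685 F [-9.4 11.8 11.8] cw push 14.9 radial -2.5
0.03 [ 0.1  -0.19]
0.06 [ 0.19 -0.37]
```

The push is now 14.9 N and hardly moves the wheel, so the bush is seated. Winding back.

```bash
python3 arc.py -.1 -.2 -.3
```

```text
pos [0.6439 0.0733 0.2708] ang 28.6 cw of mark 2.52 R 0.0705 opening 0.020374980578766685 F [-9.4 11.8 11.8] cw push 14.9 radial -2.5
-0.1 [-0.37  0.6 ]
-0.2 [-0.79  1.15]
-0.3 [-1.27  1.67]
```

Emit:
send_rows(moves="0 0 0 0 0 0 255;-0.3 0.6 0 0 0 0 255;-0.6 1.2 0 0 0 0 255;-1.0 1.8 0 0 0 0 255;-1.0 1.8 0 0 0 0 255")

```text
clock: 10.35
eef_pos: [0.6378, 0.0826, 0.2709]
tcp_rot: [[0.993, -0.12, 0.001], [-0.12, -0.993, 0.001], [0.001, -0.001, -1.0]]
force: [-1.9, 1.0, 6.8]
opening: 0.0207
finger_force: 69.1
```

```bash
python3 arc.py -.1 -.25 -.4 -.55 -.7 -.85 -1.0
```

```text
pos [0.6378 0.0826 0.2709] ang 37.7 cw of mark 2.362 R 0.0705 opening 0.020675470034317005 F [-1.9  1.   6.8] cw push 2.0 radial -0.9
-0.1 [-0.45  0.53]
-0.25 [-1.23  1.24]
-0.4 [-2.1   1.82]
-0.55 [-3.05  2.27]
-0.7 [-4.06  2.56]
-0.85 [-5.1   2.71]
-1.0 [-6.15  2.7 ]
```

Emit:
send_rows(moves="-0.45 0.53 0 0 0 0 255;-1.23 1.24 0 0 0 0 255;-2.1 1.82 0 0 0 0 255;-3.05 2.27 0 0 0 0 255;-4.06 2.56 0 0 0 0 255;-5.1 2.71 0 0 0 0 255;-6.15 2.7 0 0 0 0 255;-6.15 2.7 0 0 0 0 255")

```text
clock: 11.15
eef_pos: [0.5757, 0.1092, 0.2708]
tcp_rot: [[0.993, -0.121, 0.001], [-0.121, -0.993, 0.001], [0.001, -0.002, -1.0]]
force: [-1.2, -0.0, 8.5]
opening: 0.0205
finger_force: 69.5
```

```bash
python3 arc.py -.1 -.25 -.4 -.55 -.7 -.85 -1.0 -1.15 -1.25
```

```text
pos [0.5757 0.1092 0.2708] ang 95.1 cw of mark 1.359 R 0.07 opening 0.020471555783453457 F [-1.2 -0.   8.5] cw push 1.2 radial 0.1
-0.1 [-0.69 -0.1 ]
-0.25 [-1.71 -0.37]
-0.4 [-2.67 -0.79]
-0.55 [-3.55 -1.36]
-0.7 [-4.34 -2.04]
-0.85 [-5.03 -2.84]
-1.0 [-5.58 -3.73]
-1.15 [-5.99 -4.7 ]
-1.25 [-6.19 -5.37]
```

Emit:
send_rows(moves="-0.69 -0.1 0 0 0 0 255;-1.71 -0.37 0 0 0 0 255;-2.67 -0.79 0 0 0 0 255;-3.55 -1.36 0 0 0 0 255;-4.34 -2.04 0 0 0 0 255;-5.03 -2.84 0 0 0 0 255;-5.58 -3.73 0 0 0 0 255;-5.99 -4.7 0 0 0 0 255;-6.19 -5.37 0 0 0 0 255;-6.19 -5.37 0 0 0 0 255")

```text
clock: 12.15
eef_pos: [0.5143, 0.0551, 0.2708]
tcp_rot: [[0.993, -0.122, 0.001], [-0.122, -0.993, 0.002], [0.0, -0.002, -1.0]]
force: [-1.6, -0.2, 11.5]
opening: 0.0201
finger_force: 69.4
```

```bash
python3 arc.py -.05 -.1 -.15; python3 - <<'E'
from h import *
c=r.capture("top");s=r.capture("scene")
A=cv2.resize(c["frame"][105:175,225:300,::-1],(400,373),interpolation=cv2.INTER_CUBIC)
B=cv2.resize(s["frame"][160:250,200:300,::-1],(400,360),interpolation=cv2.INTER_CUBIC)
B=cv2.copyMakeBorder(B,0,13,0,0,cv2.BORDER_CONSTANT)
cv2.imwrite("pics/m1.png",np.hstack([A,B]))
for a in(-7,-12):
  a=np.radians(a);P=(.582+.112*np.cos(a),.0395+.112*np.sin(a),.245)
  u,v=proj(c,P);x,y=proj(s,P);print((u-225)*5.33,(v-105)*5.33,400+(x-200)*4,(y-160)*4)
E
```

```text
pos [0.5143 0.0551 0.2708] ang 167.0 cw of mark 0.104 R 0.0695 opening 0.020084121051559472 F [-1.6 -0.2 11.5] cw push 0.6 radial 1.5
-0.05 [-0.07 -0.34]
-0.1 [-0.12 -0.69]
-0.15 [-0.16 -1.04]
206.12593720930474 62.1181055768491 612.0980135435419 217.90040124009874
221.90514363113877 65.0475998887721 597.7479053920883 217.10526352342958
```

View pics/m1.png

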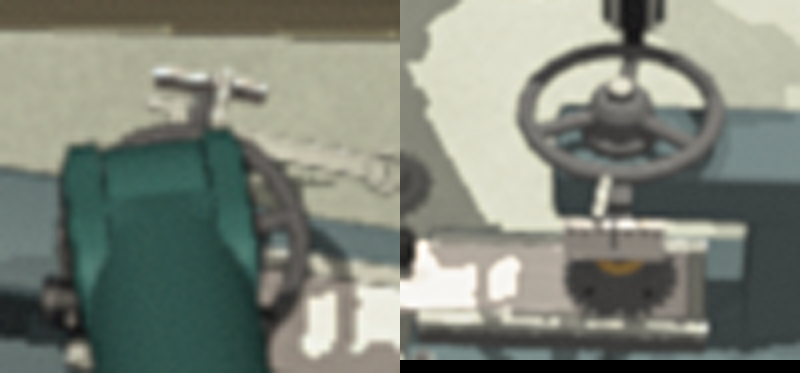

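The scene half shows the pointer tip at (600,216) and the long line at about (614,235). About 0.1 rad more is needed, which agrees with the handle angle.

Emit:
send_rows(moves="-0.07 -0.34 0 0 0 0 255;-0.12 -0.69 0 0 0 0 255;-0.12 -0.69 0 0 0 0 255;-0.12 -0.69 0 0 0 0 255")

```text
clock: 12.65
eef_pos: [0.5133, 0.0495, 0.2708]
tcp_rot: [[0.993, -0.12, 0.001], [-0.12, -0.993, 0.003], [0.0, -0.003, -1.0]]
force: [-1.2, 1.8, 11.4]
opening: 0.0203
finger_force: 69.5
```

```bash
python3 arc.py -.02
```

```text
pos [0.5133 0.0495 0.2708] ang 171.7 cw of mark 0.022 R 0.0694 opening 0.020340302897597713 F [-1.2  1.8 11.4] cw push -1.6 radial 1.4
-0.02 [-0.02 -0.14]
```

Emit:
send_rows(moves="-0.02 -0.14 0 0 0 0 255;-0.02 -0.14 0 0 0 0 255;-0.02 -0.14 0 0 0 0 80;-0.02 -0.14 0 0 0 0 80;-0.02 -0.14 0 0 0 0 80;-0.02 -0.14 2 0 0 0 80;-0.02 -0.14 6 0 0 0 80;-0.02 -0.14 10 0 0 0 80;-5 -0.14 14 0 0 0 80;-8 -0.14 14 0 0 0 80;-8 -0.14 14 0 0 0 80")

```text
clock: 13.75
eef_pos: [0.4292, 0.0458, 0.4102]
tcp_rot: [[0.993, -0.121, -0.001], [-0.121, -0.993, 0.001], [-0.001, -0.001, -1.0]]
force: [0.5, -0.1, -0.9]
opening: 0.0584
finger_force: 0.0
```

```bash
python3 - <<'E'
from h import *
c=r.capture("wrist");s=r.capture("scene");print(r.state()["eef_pos"],r.state()["force"])
A=cv2.resize(c["frame"][:,:,::-1],(480,360),interpolation=cv2.INTER_AREA)
B=cv2.resize(s["frame"][170:240,220:280,::-1],(309,360),interpolation=cv2.INTER_CUBIC)
cv2.imwrite("pics/m2.png",np.hstack([A,B])[:,:789])
for a in(-3,-7,-11):
  a=np.radians(a);P=(.582+.112*np.cos(a),.0395+.112*np.sin(a),.245)
  u,v=proj(c,P);x,y=proj(s,P);print(u*.9375,v*.9375,480+(x-220)*5.15,(y-170)*5.15)
E
```

```text
[0.43262225 0.04599801 0.40922253] [-0.47935917 -0.29799203  0.87330073]
212.36942525241102 -155.65984068040646 664.9105055661015 229.03555109957173
221.98554954624197 -156.06065397112383 650.0761924373103 229.04676659662715
231.60935868267765 -155.60296364536296 635.2821523099401 228.3196793818853
```

View pics/m2.png

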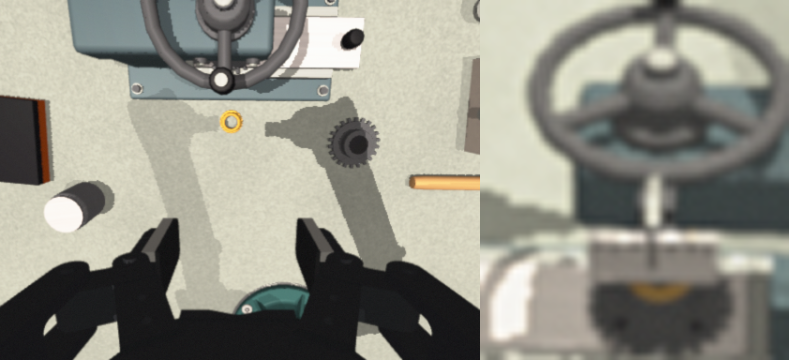

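The scene crop shows the pointer tip at about x=652, right above the long line at x≈653. The handle lines up with the hub, and the hand is clear. I'll hand the job in.

```bash
python3 -c "
from rig import r
print(r.close_job())"
```

```text
the job is handed in; nothing more can be done
None
```

The job is handed in but no verdict was returned: I pushed the slide to its stop with about 10 N, seated the bush with about 15 N on the handle, wound the pointer back to the long line, and left the arm clear; seating was judged by feel, not seen.

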